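# Sweep a half eggshell through a sprung scrap-chute flap

### The arm

A 7-joint arm with a two-finger parallel gripper is mounted at the origin on the work surface. World frame = base frame: x ahead of the robot, y to its left, z up, the work surface at z = 0. Lengths are in m, angles in rad, forces in N, time in s.
With the tool pointing down it reaches from about 0.4 to 0.85 m from the base axis. Payload 10.4 kg.
Tool frame: the origin (TCP) lies midway between the tips of the shut fingers; the grasp point (between the pads) lies 19 mm behind it (r.grasp_offset is the distance from the TCP to the grasp point, in m); x points along the fingers, y is the direction in which the jaws open and shut, and the axes are right-handed (so a half turn about x gives the same grasp; the last joint's range is limited). The gripper opens to 87 mm and grips with 3 to 60 N. Pads are 19 mm wide; open, the fingers measure 117 mm over their backs; the gripper's body (75 mm by 190 mm) begins 51 mm behind the grasp point.
Start: joints at [1.122, 0.332, -0.065, 1.46, 0.022, 1.35, -0.088], TCP at [0.258, -0.569, 0.223] pointing down, gripper open.
Joint ranges: [-2.6, 2.6], [-0.5, 2.12], [-1.47, 1.34], [0.16, 2.42], [-1.27, 4.41], [0.06, 2.06], [-2.6, 2.6]. Speed limits (rad/s): [2.22, 2.22, 2.79, 2.79, 3.14, 3.14, 3.14].

### API

Orientations are given as a unit quaternion [x, y, z, w].
In Python, from bench import r, vision, close_job gives the robot as it stands. The module is installed in compiled form; this text tells all that it offers.
- The arm moves only by the shell command python3 -m pendant 'ROWS' [OPENING] [FORCE]. ROWS is text: rows parted by semicolons, each of 6 numbers parted by spaces: the shift along the tool's x, y, z in units of 0.25 m (1.0 is 0.25 m), then the turn, a rotation vector about the tool's x, y, z in units of 1.5 rad (1.0 is 1.5 rad). A call has 1 to 8 rows; each row is the pose to reach, as a shift and turn from the pose commanded when the call began, along the tool's axes at that moment; what a row does not reach only later rows make up. A row lasts 1/10 s, in which the tool goes at most 50 mm and 8.59 degrees, less where a joint would pass 70% of its speed; a pose out of reach is approached as far as the arm can. A call with a number of a shift or a turn outside -1 to 1 is refused whole. A call with a gripper value outside its range is refused whole. OPENING is the gripper command: -1 is shut, 1 is fully open, values between are in proportion, set as the call begins (- or left out, the last holds). The fingers move at their own pace and stop on an object; FORCE is the grip in N (left out, the last holds). Time passes only in rows, so rows that repeat a pose let the fingers close. It gives the time, the measured TCP pose, the force and the opening at its end, in the units of the state.
- r.read_state(): the state, without advancing time (a new reading comes with each control period).
- vision.camera(name): name is "side" or "top" or "wrist"; returns (picture, depth): 480x640x3 uint8, blue, green, red; 480x640 float32, m along the optical axis (not along the pixel's ray), 0 where there is no reading.
- vision.get_calibration(name): a dict with "camera_matrix" (3x3 intrinsics, pixels), "rvec" (rotation vector, rad) and "tvec" (3), from world to camera coordinates, as OpenCV has them. Camera axes: x right, y down, z forward; pixel columns grow to the right and rows downward; lengths in m; the calibration is good to about 2 mm. A picture is of the moment at which its call begins: read the wrist's pose just before it. get_calibration takes no time and is no camera call; for the wrist camera it gives the pose at the moment of the call.
- close_job(): hands the job in, once; it reports no verdict.
The state is a dict: "time": time; "joint_positions": joint angles; "joint_vel": joint speeds; "joint_torque": joint torques, N m; "ee_pos": TCP position; "eef_rot": TCP orientation; "ft_force": force on the tool from outside, world axes, zero at the start; "torque": the same for the moment, N m; "width": finger opening in m.
Only numpy, scipy, OpenCV 4.12 (cv2) and the standard library are available. Lean on these libraries where they do the work, as an engineer would, in place of code of your own. Each camera call takes 0.05 s, during which the arm holds its last target. There are 200 camera calls.

### The job

Clear the half eggshell off the pastry station: press the scrap chute's sprung flap down with one fingertip and, while that finger keeps it open, push the shell over the chute's edge with the other finger so that it drops into the scrap pan below; then take the fingers out so that the flap springs shut. Only push the shell, gently: do not pinch or lift it and do not shove it onto the closed flap, and leave everything else standing where it is.

Things in the scene. Friction and masses are not known exactly. Their poses are not given: they have to be found in the camera images.
- station: Fixed pastry station: beech top 400 (x) by 440 (y) mm, 18 thick, its upper face 150 above the table, on steel legs. Flush in its half nearer the robot is the scrap chute: a hole 118 (x) by 150 (y) mm, x -148 to -30, centred on y 0, with a flat steel rim, shut by a sprung flap. Origin: on the table under the top's middle; x points away from the robot (within 0.25 rad), y to its left, z up.
- pan_floor (a point): Middle of the inner floor of the clear scrap pan under the top, 140 mm below the upper face of the worktop, axes as the station. Inside, the pan measures 317 (x) by 257 (y) mm and is 90 deep; it reaches beyond the chute hole on all sides, and there are no chute walls between them.
- chute_lip (a point): Middle of the chute hole's far edge, over which the shell goes, level with the worktop; axes as the station. The shell lies on its +x side, the flap on its -x side.
- flap_hinge (a point): Middle of the flap's hinge line, at the chute hole's edge nearest the robot, level with the worktop, 118 mm from chute_lip; axes as the station. The worktop goes on 52 mm beyond it towards the robot.
- flap (a joint): Flap angle, rad: 0 shut and flush, growing as it swings down, stop at 1.2. Plain metal plate 116 by 146 mm, 3 thick, hinged at flap_hinge, free edge at chute_lip. A spring shuts it within 1 s; it bears the shell's weight. Opens at about 1 N near the free edge, 2 to 5 N close to the hinge. From about 0.5 rad open the shell slides off it into the pan; 0.8 is ample.
- shell: Half eggshell, white with a cracked rim: a smooth dome lying open side down on the worktop, 44 mm across at its foot, 27 high, about 15 g, sliding easily (friction about 0.35). Origin: centre of its open side, z towards its crown.
- shell_mid (a point): Point on the half eggshell's axis, 13 mm above its rim. It starts 45 to 100 mm from chute_lip on its +x side and up to 30 mm either side of the middle line (y 0), with nothing between it and the chute.
- egg_in_cup: Whole white egg standing in a white egg cup, 48 wide and 83 high; sizes in mm. Stands on the station's wooden top near one of its corners, at least 100 mm to the side of the middle line. Leave it alone. Origin: centre of its underside.
- dredger: Round steel flour dredger, 62 wide and 91 high; sizes in mm. Stands on the station's wooden top near one of its corners, at least 100 mm to the side of the middle line. Leave it alone. Origin: centre of its underside.
- round_cutter: Round steel biscuit cutter (open ring), 60 wide and 28 high; sizes in mm. Stands on the station's wooden top near one of its corners, at least 100 mm to the side of the middle line. Leave it alone. Origin: centre of its underside.
- fish_cutter: Fish-shaped steel biscuit cutter, 72 by 42, 25 high; sizes in mm. Stands on the station's wooden top near one of its corners, at least 100 mm to the side of the middle line. Leave it alone. Origin: centre of its underside.
- rolling_pin: Wooden rolling pin, 456 long and 50 thick, lying on the table to the robot's right of the station; sizes in mm. Leave it alone. Origin: centre of its underside.
- bowl: Steel mixing bowl, 190 wide and 85 high, on the table to the robot's left; sizes in mm. Leave it alone. Origin: centre of its underside.
- sugar_jar: Glass jar with steel cap, 72 wide and 120 high, on the table to the robot's left; sizes in mm. Leave it alone. Origin: centre of its underside.

How it is judged:
By the outcome, as a careful person would: the job done as asked, in the order asked, and still so for the second after the job is handed in, with the robot touching nothing.
It also fails if it takes over 35 s, if anything falls off the work surface, if the arm or the gripper's body presses on something with over 40 N, if the wrist force passes 120 N, or if a joint passes its speed limit or range.

## Working session

There is one attempt and no reset: what is moved stays moved. The work goes in short steps, Python scripts to look and compute and a shell command to move; the robot and the scene stay as the last step left them, time stands still between calls to the robot, and variables do not carry over. Pictures are saved under pics/ and viewed, about 8 in all and at most 12, crops included, and the job is handed in when it is done.

```bash
mkdir -p pics; ls; python3 - <<'E'
from bench import r, vision
import cv2
s=r.read_state(); print(s)
for n in("top","side"):
    p,d=vision.camera(n); cv2.imwrite(f"pics/{n}0.png",p); 
    c=vision.get_calibration(n); print(n,c)
    import numpy as np; np.savez(f"{n}0.npz",p=p,d=d,**c)
E
```

```text
pics
{'time': 0.0, 'joint_positions': array([ 1.12242873,  0.3328659 , -0.06474221,  1.46093234,  0.02159984,
        1.3499014 , -0.08848038]), 'joint_vel': array([-1.57176789e-03, -1.46774833e-04, -7.44384316e-04,  2.99976554e-05,
        1.12553693e-03, -4.27877725e-05, -7.24268406e-04]), 'joint_torque': array([ 3.56742803e-04, -6.23254180e+01,  2.49537081e-02, -3.89900243e+01,
       -6.12495071e-02,  3.96339130e-02,  1.90269106e-04]), 'ee_pos': array([ 0.25799611, -0.56884205,  0.22176206]), 'eef_rot': array([-0.69101499, -0.14990836,  0.69126134, -0.14894135]), 'ft_force': array([ 0.71201516, -0.88766295, -0.17729698]), 'torque': array([ 0.01466499, -0.01635285, -0.0169623 ]), 'width': 0.08707212115325988}
top {'camera_matrix': array([[452.30021264,   0.        , 308.72185016],
       [  0.        , 452.30021264, 239.89461937],
       [  0.        ,   0.        ,   1.        ]]), 'rvec': array([ 2.16827889, -2.12557472,  0.16661088]), 'tvec': array([0.04841516, 0.60467007, 1.12506175])}
side {'camera_matrix': array([[553.55074468,   0.        , 325.38965266],
       [  0.        , 553.55074468, 242.78271915],
       [  0.        ,   0.        ,   1.        ]]), 'rvec': array([ 0.8936874 , -2.45212879,  1.15819043]), 'tvec': array([0.4645689 , 0.30194518, 1.15627708])}
```

View pics/top0.png

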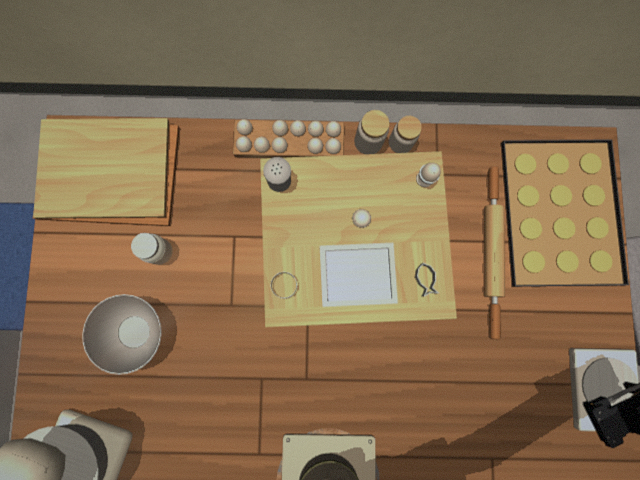

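View pics/side0.png

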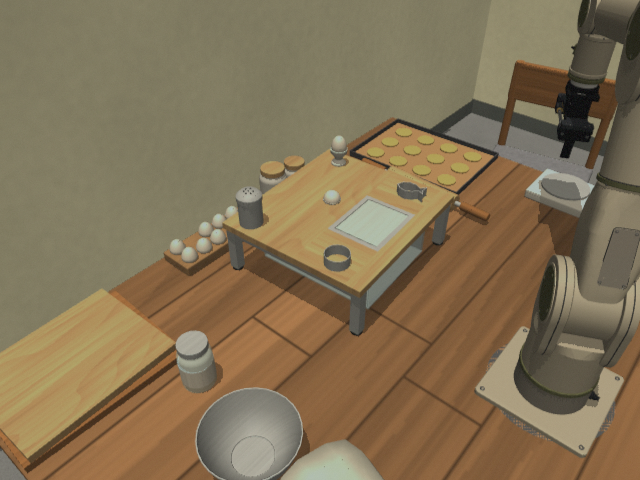

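Top view: the station corners are at about (261,158), (441,152), (455,318) and (266,326). The shell is at (362,218) and the chute rim spans (320,246) to (398,306). The egg cup and dredger stand at the far corners and the cutters at the near ones. The side view shows the same layout.

```bash
cat > h.py <<'E'
import numpy as np, cv2
def ray(c,uv,z):
    R=cv2.Rodrigues(c['rvec'])[0]; K=c['camera_matrix']
    C=-R.T@c['tvec']; d=R.T@np.linalg.solve(K,[uv[0],uv[1],1.]); return C+d*(z-C[2])/d[2]
def proj(c,P): return cv2.projectPoints(np.float64(P).reshape(-1,3),c['rvec'],c['tvec'],c['camera_matrix'],None)[0].reshape(-1,2)
E
python3 - <<'E'
from h import *
from scipy.spatial.transform import Rotation as Ro
c=np.load('top0.npz'); p=c['p']; hsv=cv2.cvtColor(p,cv2.COLOR_BGR2HSV)
# grey/white low saturation: chute
m=((hsv[...,1]<60)&(hsv[...,2]>120)).astype(np.uint8)*255
m[:200]=0;m[:,:305]=0;m[:,408:]=0;m[315:]=0
cs,_=cv2.findContours(m,cv2.RETR_EXTERNAL,cv2.CHAIN_APPROX_NONE)
for k in cs:
    if cv2.contourArea(k)>60:
        b=cv2.minAreaRect(k); q=cv2.boxPoints(b)
        print(cv2.contourArea(k),b); print(np.array([ray(c,x,.15) for x in q]).round(4).tolist())
        print('ctr',ray(c,b[0],.15),ray(c,b[0],.163))
# wood top
w=((hsv[...,0]>15)&(hsv[...,0]<30)&(hsv[...,1]>60)&(hsv[...,2]>150)).astype(np.uint8)*255
w[:140]=0;w[:,:240]=0;w[:,470:]=0;w[340:]=0
w=cv2.morphologyEx(w,cv2.MORPH_OPEN,np.ones((5,5)))
k=max(cv2.findContours(w,cv2.RETR_EXTERNAL,cv2.CHAIN_APPROX_NONE)[0],key=cv2.contourArea)
b=cv2.minAreaRect(k);print(b);Q=np.array([ray(c,x,.15) for x in cv2.boxPoints(b)]);print(Q.round(4).tolist(),Q.mean(0))
R=Ro.from_quat([-0.69101499,-0.14990836,0.69126134,-0.14894135]).as_matrix();print(R.round(3))
cv2.imwrite('pics/crop.png',cv2.resize(p[140:340,240:470],None,fx=3,fy=3,interpolation=cv2.INTER_CUBIC))
E
```

```text
4468.5 ((358.28424072265625, 274.32147216796875), (61.69646453857422, 75.6427001953125), 87.61405944824219)
[[0.576, 0.0361, 0.15], [0.5871, -0.1417, 0.15], [0.4436, -0.1463, 0.15], [0.433, 0.0279, 0.15]]
ctr [ 0.50920508 -0.05593193  0.15      ] [ 0.50822903 -0.05442504  0.163     ]
214.0 ((361.0000305175781, 218.00003051757812), (16.970561981201172, 16.970561981201172), 45.0)
[[0.6422, -0.0335, 0.15], [0.6719, -0.0619, 0.15], [0.6434, -0.0904, 0.15], [0.614, -0.062, 0.15]]
ctr [ 0.64283947 -0.06196328  0.15      ] [ 0.6402117  -0.06038185  0.163     ]
((356.87860107421875, 238.2890167236328), (168.9053955078125, 191.44996643066406), 87.43623352050781)
[[0.7847, 0.1885, 0.15], [0.8165, -0.2749, 0.15], [0.4125, -0.2816, 0.15], [0.3848, 0.1568, 0.15]] [ 0.59962394 -0.05278258  0.15      ]
[[-0.001  0.413 -0.911]
 [ 0.001 -0.911 -0.413]
 [-1.    -0.001  0.   ]]
```

View pics/crop.png

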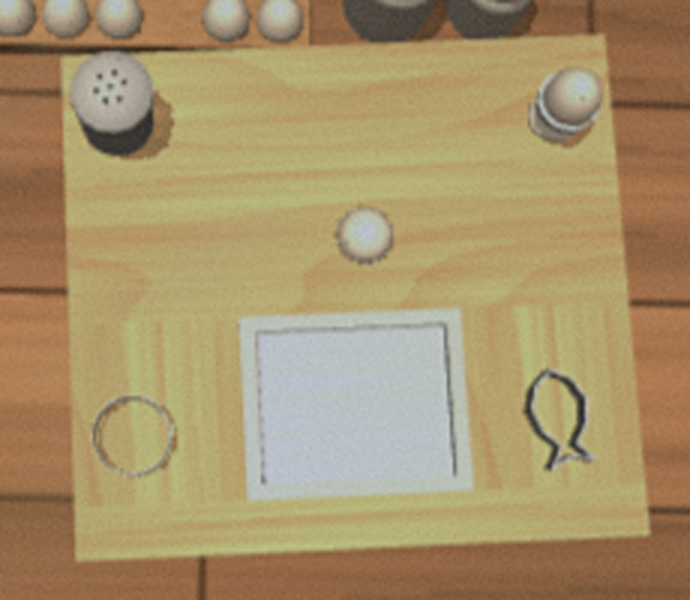

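The crop shows the worktop corners at (62,57), (605,36), (650,536) and (77,560). The flap seam corners are at (258,331), (447,323), (456,477) and (264,486), and the shell is at (365,235). Next I'll turn these into a station frame.

```bash
python3 - <<'E'
from h import *
c=np.load('top0.npz')
f=lambda L:np.array([ray(c,((x+.5)/3-.5+240,(y+.5)/3-.5+140),.15) for x,y in L])
W=f([(62,57),(605,36),(650,536),(77,560)]);F=f([(258,331),(447,323),(456,477),(264,486)])
print(W.round(4),F.round(4))
A=np.array([[.2,.22],[.2,-.22],[-.2,-.22],[-.2,.22]]);G=np.array([[-.031,.074],[-.031,-.074],[-.147,-.074],[-.147,.074]])
for src,dst in((A,W),(G,F),(np.r_[A,G],np.r_[W,F])):
    M,_=cv2.estimateAffinePartial2D(src,dst[:,:2]);print(M,np.arctan2(M[1,0],M[0,0]),np.hypot(M[1,0],M[0,0]))
th=np.arctan2(M[1,0],M[0,0]);o=dst[:,:2].mean(0) ; R=np.array([[np.cos(th),-np.sin(th)],[np.sin(th),np.cos(th)]])
o=M[:,2]; S=f([(365,235)])
print('shell station',R.T@(ray(c,(361,218),.163)[:2]-o),'lip',o+R@[-.03,0])
E
```

```text
[[ 0.7837  0.1816  0.15  ]
 [ 0.811  -0.2568  0.15  ]
 [ 0.4126 -0.2817  0.15  ]
 [ 0.3862  0.1562  0.15  ]] [[ 0.5647  0.0208  0.15  ]
 [ 0.574  -0.1271  0.15  ]
 [ 0.4545 -0.1333  0.15  ]
 [ 0.4448  0.0145  0.15  ]]Traceback (most recent call last):
  File "<stdin>", line 8, in <module>
cv2.error: OpenCV(4.12.0) /io/opencv/modules/calib3d/src/ptsetreg.cpp:1108: error: (-215:Assertion failed) count >= 0 && to.checkVector(2) == count in function 'estimateAffinePartial2D'
```

Station yaw is about 0.0625 rad and the lip about (0.569, -0.0525). The shell is 71 mm beyond the lip at y -12 mm. My plan:
- Straddle the shell with the open jaws along station x.
- Push it close to the lip with the far finger.
- Tilt so that the near finger presses the flap, then push the shell over.

```bash
python3 -m pendant '-0.2 -0.08 -0.12 0 0 0;-0.24 -0.17 -0.3 -0.07 0 0;-0.24 -0.26 -0.48 -0.15 0 0;-0.24 -0.36 -0.66 -0.23 0 0;-0.24 -0.46 -0.83 -0.31 0 0;-0.24 -0.55 -1 -0.4 0 0;-0.24 -0.55 -1 -0.4 0 0' 1; cat > go.py <<'E'
from h import *; import sys
from bench import r
from scipy.spatial.transform import Rotation as Ro
# target tcp in station axes from lip (m), world z
LIP=np.array([.569,-.0525]);TH=.0625
def st(s):
    R=Ro.from_quat(s['eef_rot']).as_matrix();S=Ro.from_euler('z',TH).as_matrix()
    q=S.T@(s['ee_pos']-[*LIP,.15]); return q,S.T@R
s=r.read_state(); q,R=st(s)
print('t',s['time'],'tcp rel lip mm',(q*1e3).round(1),'w',s['width'].round(4),'F',s['ft_force'].round(1)); print(R.round(3).tolist())
if len(sys.argv)>1:
    tx,ty,tz,tilt=map(float,sys.argv[1:]); t=np.deg2rad(tilt)
    T=np.array([[np.sin(t),0,-np.cos(t)],[np.cos(t),0,np.sin(t)],[0,-1,0]])  # rows: tool axes in (x,y,z)->reordered
    X=np.array([np.sin(t),0,-np.cos(t)]);Y=np.array([np.cos(t),0,np.sin(t)]);T=np.c_[X,Y,np.cross(X,Y)]
    print('shift',(R.T@(np.array([tx,ty,tz])/1e3-q)/.25).round(3),'turn',(Ro.from_matrix(R.T@T).as_rotvec()/1.5).round(3))
E
python3 go.py 71 -12 120 0
```

```text
time: 0.8
ee_pos: [0.433, -0.3346, 0.2827]
eef_rot: [0.615, 0.351, -0.613, 0.351]
ft_force: [-0.3, -1.0, -0.2]
width: 0.087Traceback (most recent call last):
  File "go.py", line 10, in <module>
    print('t',s['time'],'tcp rel lip mm',(q*1e3).round(1),'w',s['width'].round(4),'F',s['ft_force'].round(1)); print(R.round(3).tolist())
                                                              ^^^^^^^^^^^^^^^^
AttributeError: 'float' object has no attribute 'round'
```

```bash
sed -i "s/s\['width'\].round(4)/round(s['width'],4)/" go.py; python3 go.py 71 -12 120 0
```

```text
t 0.8 tcp rel lip mm [-153.4 -273.   132.7] w 0.087 F [-0.3 -1.  -0.2]
[[0.002, 0.829, -0.56], [0.002, -0.56, -0.829], [-1.0, 0.0, -0.002]]
shift [ 0.054  0.159 -1.367] turn [-0.396 -0.001 -0.001]
```

```bash
python3 -m pendant '0 0.02 -0.17 -0.05 0 0;0 0.04 -0.34 -0.1 0 0;0 0.06 -0.51 -0.16 0 0;0.01 0.08 -0.68 -0.22 0 0;0.02 0.1 -0.85 -0.28 0 0;0.03 0.117 -1 -0.33 0 0;0.03 0.117 -1 -0.36 0 0'; python3 go.py 71 -12 100 0
```

```text
time: 1.5
ee_pos: [0.5856, -0.1361, 0.2739]
eef_rot: [0.499, 0.502, -0.498, 0.5]
ft_force: [-1.2, 1.0, -0.4]
width: 0.087
t 1.5 tcp rel lip mm [ 11.3 -84.5 123.9] w 0.087 F [-1.2  1.  -0.4]
[[-0.0, 0.998, -0.058], [0.003, -0.058, -0.998], [-1.0, -0.001, -0.003]]
shift [ 0.097  0.222 -0.303] turn [-0.038 -0.002  0.   ]
```

```bash
python3 -m pendant '0.03 0.08 -0.11 -0.02 0 0;0.06 0.16 -0.22 -0.038 0 0;0.097 0.222 -0.303 -0.038 0 0;0.097 0.222 -0.303 -0.038 0 0'; python3 go.py 71 -12 80 0; python3 - <<'E'
from h import *
from bench import vision
c=vision.get_calibration('wrist');p,d=vision.camera('wrist');np.savez('w1.npz',p=p,d=d,**c);cv2.imwrite('pics/w1.png',p)
R=cv2.Rodrigues(c['rvec'])[0];print(-R.T@c['tvec'],R.round(2))
E
```

```text
time: 1.9
ee_pos: [0.64, -0.0626, 0.2485]
eef_rot: [0.486, 0.515, -0.486, 0.513]
ft_force: [0.3, 0.0, 0.3]
width: 0.087
t 1.9 tcp rel lip mm [ 70.2 -14.5  98.5] w 0.087 F [0.3 0.  0.3]
[[-0.003, 1.0, -0.006], [0.003, -0.006, -1.0], [-1.0, -0.003, -0.003]]
shift [ 0.074  0.003 -0.01 ] turn [-0.004 -0.002  0.002]
[0.63580979 0.00913892 0.41073287] [[ 1.    0.06 -0.  ]
 [ 0.06 -0.96  0.26]
 [ 0.01 -0.26 -0.97]]
```

View pics/w1.png

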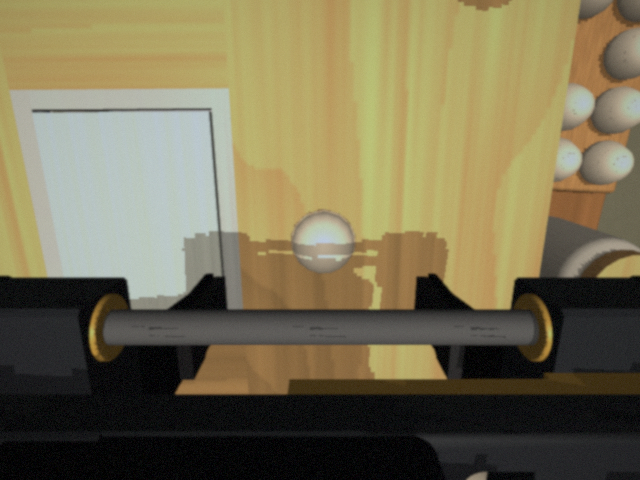

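Wrist view: the shell is at (323,242), centred between the fingertips. The lip seam runs from (211,110) to (221,270).

```bash
python3 - <<'E'
from h import *
c=np.load('w1.npz')
for uv,z in(((211,110),.15),((221,270),.15),((33,110),.15),((323,242),.163)):
    P=ray(c,uv,z); v=P[:2]-[.569,-.0525]; a=.0625
    print(P.round(4),'rel lip',np.round([v[0]*np.cos(a)+v[1]*np.sin(a),-v[0]*np.sin(a)+v[1]*np.cos(a)],4))
E
```

```text
[0.5628 0.0222 0.15  ] rel lip [-0.0015  0.075 ]
[ 0.5682 -0.0884  0.15  ] rel lip [-0.003  -0.0358]
[0.4464 0.0156 0.15  ] rel lip [-0.1181  0.0756]
[ 0.641  -0.0593  0.163 ] rel lip [ 0.0714 -0.0113]
```

```bash
python3 -m pendant '0.12 0.003 -0.012 -0.004 0 0;0.24 0.003 -0.012 -0.004 0 0;0.32 0.003 -0.012 -0.004 0 0;0.36 0.003 -0.012 -0.004 0 0;0.36 0.003 -0.012 -0.004 0 0'; python3 go.py 10.5 -11.5 7 0
```

```text
time: 2.45
ee_pos: [0.6393, -0.0649, 0.1599]
eef_rot: [0.485, 0.514, -0.486, 0.513]
ft_force: [-0.3, -0.9, 0.6]
width: 0.0868
t 2.45 tcp rel lip mm [ 69.4 -16.8   9.9] w 0.0868 F [-0.3 -0.9  0.6]
[[-0.002, 1.0, -0.006], [-0.0, -0.006, -1.0], [-1.0, -0.002, 0.0]]
shift [ 0.012 -0.236 -0.02 ] turn [-0.004  0.     0.001]
```

```bash
python3 -m pendant '0.008 0 -0.02 0 0 0;0.008 0 -0.02 0 0 0'; for i in 1 2; do python3 go.py 10.5 -11.5 7 0; done
```

```text
time: 2.65
ee_pos: [0.6404, -0.0577, 0.1601]
eef_rot: [0.486, 0.514, -0.485, 0.515]
ft_force: [0.1, 0.1, 0.2]
width: 0.0873
t 2.65 tcp rel lip mm [70.9 -9.6 10.1] w 0.0873 F [0.1 0.1 0.2]
[[0.002, 1.0, -0.004], [0.0, -0.004, -1.0], [-1.0, 0.002, -0.0]]
shift [ 0.012 -0.242  0.008] turn [-0.003 -0.    -0.001]
t 2.65 tcp rel lip mm [70.9 -9.6 10.1] w 0.0873 F [0.1 0.1 0.2]
[[0.002, 1.0, -0.004], [0.0, -0.004, -1.0], [-1.0, 0.002, -0.0]]
shift [ 0.012 -0.242  0.008] turn [-0.003 -0.    -0.001]
```

```bash
python3 -m pendant '0.008 -0.03 0.004 0 0 0;0.008 -0.055 0.004 0 0 0;0.008 -0.075 0.004 0 0 0;0.008 -0.095 0.004 0 0 0;0.008 -0.115 0.004 0 0 0;0.008 -0.135 0.004 0 0 0;0.008 -0.155 0.004 0 0 0;0.008 -0.17 0.004 0 0 0'; python3 go.py 10.5 -11.5 8 0;  python3 - <<'E'
from h import *
from bench import vision
c=vision.get_calibration('wrist');p,d=vision.camera('wrist');np.savez('w2.npz',p=p,d=d,**c);cv2.imwrite('pics/w2.png',p)
E
```

```text
time: 3.45
ee_pos: [0.5971, -0.0621, 0.1569]
eef_rot: [0.485, 0.514, -0.485, 0.514]
ft_force: [0.9, -0.6, -0.0]
width: 0.0872
t 3.45 tcp rel lip mm [ 27.4 -11.3   6.9] w 0.0872 F [ 0.9 -0.6 -0. ]
[[0.0, 1.0, -0.004], [-0.0, -0.004, -1.0], [-1.0, 0.0, 0.0]]
shift [-0.005 -0.068  0.001] turn [-0.003  0.    -0.   ]
```

View pics/w2.png

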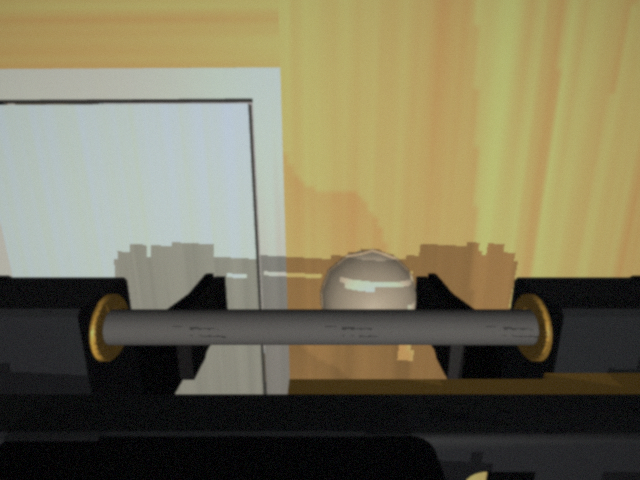

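The shell at (370,290) rests against the far finger, about 49 mm from the lip seam near column 262, as intended. I'll push 18 mm more, then back off 5 mm.

```bash
python3 -m pendant '-0.005 -0.02 0.001 0 0 0;-0.005 -0.04 0.001 0 0 0;-0.005 -0.058 0.001 0 0 0;-0.005 -0.07 0.001 0 0 0;-0.005 -0.07 0.001 0 0 0;-0.008 -0.06 0.001 0 0 0;-0.012 -0.05 0.001 0 0 0;-0.012 -0.05 0.001 0 0 0'; python3 go.py 18.6 -11.5 -8.4 25
```

```text
time: 4.3
ee_pos: [0.5856, -0.0629, 0.1599]
eef_rot: [0.485, 0.514, -0.485, 0.514]
ft_force: [-0.4, 1.4, -0.5]
width: 0.0867
t 4.3 tcp rel lip mm [ 15.9 -11.4   9.9] w 0.0867 F [-0.4  1.4 -0.5]
[[0.0, 1.0, -0.004], [0.0, -0.004, -1.0], [-1.0, 0.0, -0.0]]
shift [0.073 0.011 0.   ] turn [-0.003  0.001  0.291]
```

```bash
python3 -m pendant '0.015 0.003 0 0 0 0.058;0.03 0.006 0 0 0 0.116;0.045 0.009 0 0 0 0.174;0.06 0.012 0 0 0 0.233;0.073 0.015 0 0 0 0.291;0.073 0.015 0 0 0 0.291;0.073 0.015 0 0 0 0.291'; python3 go.py -15 -11.5 -8.4 26;  python3 - <<'E'
from h import *
from bench import vision
o=[]
for n in('wrist','side'):
    p,d=vision.camera(n); np.savez(n+'3.npz',p=p,d=d)
    o.append(p if n=='wrist' else cv2.resize(p[130:300,230:460],(640,480),interpolation=cv2.INTER_CUBIC))
cv2.imwrite('pics/w3.png',cv2.resize(np.hstack(o),(800,300)))
E
```

```text
time: 5.0
ee_pos: [0.5889, -0.063, 0.1421]
eef_rot: [0.585, 0.397, -0.363, 0.607]
ft_force: [-0.4, -0.5, 0.7]
width: 0.0868
t 5.0 tcp rel lip mm [ 19.2 -11.7  -7.9] w 0.0868 F [-0.4 -0.5  0.7]
[[0.421, 0.907, -0.005], [-0.002, -0.004, -1.0], [-0.907, 0.421, 0.0]]
shift [-0.056 -0.125 -0.   ] turn [-0.003  0.002  0.013]
```

View pics/w3.png

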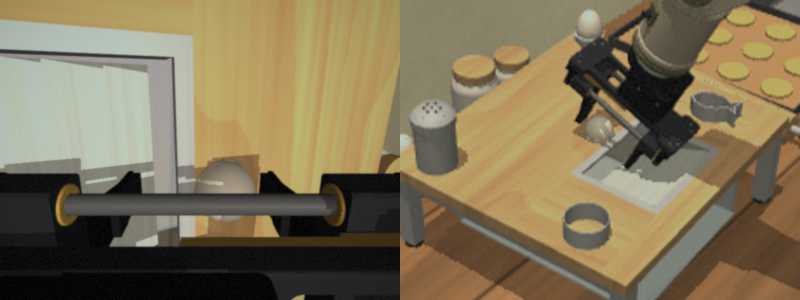

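The flap is open under the near finger, and the shell sits upright between the lip and the far finger. Now I'll push it over.

```bash
python3 -m pendant '-0.008 -0.018 0 0 0 0;-0.016 -0.036 0 0 0 0;-0.025 -0.054 0 0 0 0;-0.033 -0.072 0 0 0 0;-0.042 -0.09 0 0 0 0;-0.05 -0.108 0 0 0 0;-0.058 -0.125 0 0 0 0;-0.062 -0.134 0 0 0 0'; python3 go.py -25 -11.5 -8.4 25;  python3 - <<'E'
from h import *
from bench import vision
o=[]
for n in('wrist','side'):
    p,d=vision.camera(n); np.savez(n+'4.npz',p=p,d=d)
    o.append(p if n=='wrist' else cv2.resize(p[130:300,230:460],(640,480),interpolation=cv2.INTER_CUBIC))
cv2.imwrite('pics/w4.png',cv2.resize(np.hstack(o),(800,300)))
E
```

```text
time: 5.9
ee_pos: [0.5516, -0.0651, 0.1416]
eef_rot: [0.585, 0.397, -0.362, 0.607]
ft_force: [2.5, -0.2, 1.3]
width: 0.087
t 5.9 tcp rel lip mm [-18.2 -11.5  -8.4] w 0.087 F [ 2.5 -0.2  1.3]
[[0.423, 0.906, -0.005], [-0.002, -0.004, -1.0], [-0.906, 0.423, 0.0]]
shift [-0.012 -0.025  0.   ] turn [-0.003  0.002 -0.   ]
```

View pics/w4.png

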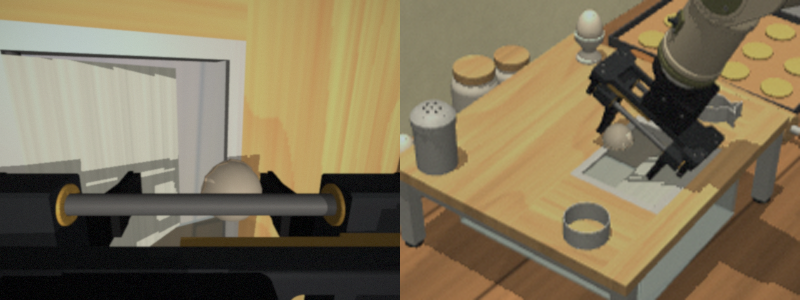

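The shell is now straddling the lip and the flap is wide open. I'll keep pushing gently.

```bash
python3 -m pendant '-0.007 -0.015 0 0 0 0;-0.014 -0.03 0 0 0 0;-0.021 -0.045 0 0 0 0;-0.027 -0.058 0 0 0 0;-0.031 -0.067 0 0 0 0;-0.031 -0.067 0 0 0 0'; python3 go.py -25 -11.5 -8.4 25;  python3 - <<'E'
from h import *
from bench import vision
o=[]
for n in('wrist','side'):
    p,d=vision.camera(n); np.savez(n+'5.npz',p=p,d=d)
    o.append(p if n=='wrist' else cv2.resize(p[130:300,230:460],(640,480),interpolation=cv2.INTER_CUBIC))
cv2.imwrite('pics/w5.png',cv2.resize(np.hstack(o),(800,300)))
E
```

```text
time: 6.6
ee_pos: [0.5332, -0.0661, 0.1414]
eef_rot: [0.585, 0.397, -0.363, 0.607]
ft_force: [0.5, 0.1, 3.5]
width: 0.0868
t 6.6 tcp rel lip mm [-36.6 -11.4  -8.6] w 0.0868 F [0.5 0.1 3.5]
[[0.423, 0.906, -0.005], [-0.002, -0.004, -1.0], [-0.906, 0.423, 0.0]]
shift [0.019 0.042 0.   ] turn [-0.003  0.001 -0.   ]
```

View pics/w5.png

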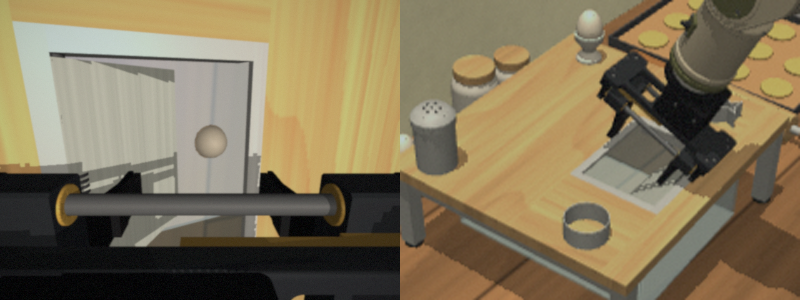

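The shell has dropped through and shows at about (336,224) in the wrist image. I'll check its height and that it has stopped moving.

```bash
python3 - <<'E'
from h import *
from bench import vision
for i in range(3):
    c=vision.get_calibration('wrist');p,d=vision.camera('wrist')
    R=cv2.Rodrigues(c['rvec'])[0]
    for uv in((336,224),(336,180),(240,240)):
        z=d[uv[1],uv[0]]; P=R.T@(z*np.linalg.solve(c['camera_matrix'],[*uv,1.])-c['tvec']); print(uv,P.round(3))
E
```

```text
(336, 224) [ 0.597 -0.056  0.032]
(336, 180) [ 0.606 -0.024  0.01 ]
(240, 240) [ 0.505 -0.046  0.103]
(336, 224) [ 0.597 -0.056  0.031]
(336, 180) [ 0.606 -0.024  0.011]
(240, 240) [ 0.505 -0.046  0.103]
(336, 224) [ 0.597 -0.056  0.032]
(336, 180) [ 0.607 -0.024  0.009]
(240, 240) [ 0.505 -0.046  0.102]
```

The shell rests in the pan: its crown is at z 0.03 against a floor at 0.01, and three readings agree. Withdrawing straight up.

```bash
python3 -m pendant '-0.036 0.017 0 0 0 0;-0.08 0.038 0 0 0 0;-0.13 0.06 0 0 0 0;-0.19 0.09 0 0 0 0;-0.26 0.122 0 0 0 0;-0.35 0.163 0 0 0 0;-0.45 0.21 0 0 0 0;-0.55 0.257 0 0 0 0'; python3 -m pendant '0 0 0 0 0 -0.09;0 0 0 0 0 -0.18;0 0 0 0 0 -0.27;0 0 0 0 0 -0.29;0 0 0 0 0 -0.29;0 0 0 0 0 -0.29;0 0 0 0 0 -0.29;0 0 0 0 0 -0.29'; python3 go.py;  python3 - <<'E'
from h import *
from bench import vision
o=[]
for n in('wrist','side'):
    c=vision.get_calibration(n);p,d=vision.camera(n)
    o.append(p if n=='wrist' else p[130:300,230:460]) 
    if n=='wrist':
        R=cv2.Rodrigues(c['rvec'])[0]; a=.0625
        for q in((-20,50),(-60,50),(-100,50)):
            w=np.array([.569+q[0]/1e3*np.cos(a)-q[1]/1e3*np.sin(a),-.0525+q[0]/1e3*np.sin(a)+q[1]/1e3*np.cos(a),.15])
            u=proj(c,w)[0].round().astype(int); print(q,u, (R.T@(d[u[1],u[0]]*np.linalg.solve(c['camera_matrix'],[*u,1.])-c['tvec'])).round(3) if 0<=u[0]<640 and 0<=u[1]<480 else '')
o[1]=cv2.resize(o[1],(640,480),interpolation=cv2.INTER_CUBIC)
cv2.imwrite('pics/w6.png',cv2.resize(np.hstack(o),(800,300)))
E
```

```text
time: 7.65
ee_pos: [0.533, -0.0658, 0.2949]
eef_rot: [0.585, 0.397, -0.362, 0.607]
ft_force: [1.5, -0.7, -0.2]
width: 0.0873
time: 8.45
ee_pos: [0.5331, -0.0662, 0.2939]
eef_rot: [0.486, 0.513, -0.485, 0.515]
ft_force: [0.4, -0.2, -0.1]
width: 0.0875
t 8.45 tcp rel lip mm [-36.7 -11.5 143.9] w 0.0875 F [ 0.4 -0.2 -0.1]
[[0.003, 1.0, -0.005], [-0.001, -0.005, -1.0], [-1.0, 0.003, 0.001]]
(-20, 50) [341 150] [ 0.546 -0.004  0.149]
(-60, 50) [290 150] [ 0.506 -0.006  0.15 ]
(-100, 50) [239 151] [ 0.465 -0.009  0.148]
```

View pics/w6.png

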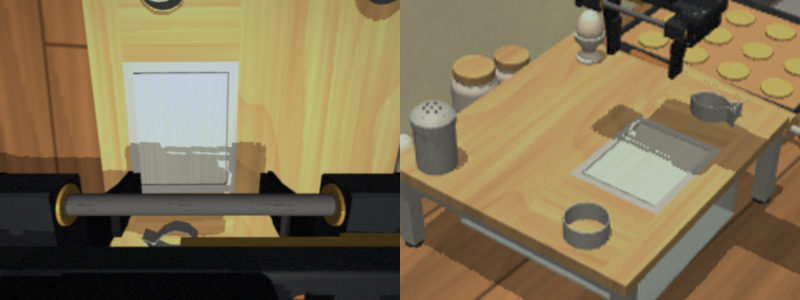

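The flap is shut and flush (0.148–0.150), the shell is gone from the top, the other items still stand in place, and the arm is clear. Handing in.

```bash
python3 -c "
from bench import close_job
print(close_job())"
```

```text
the job is handed in; nothing more can be done
None
```

The half eggshell is in the scrap pan, the flap is shut, and the job was handed in at about 8.6 s of the 35 s allowed.

I straddled the shell with the open jaws and slid it to about 32 mm from the lip with the far finger. Then I tilted the gripper 25° so the near finger pressed the flap open, and pushed the shell over the lip with the far finger while the flap stayed down.

- **Shell:** three depth readings agreed that it had come to rest in the pan, with its crown at z 0.03 m over a floor at 0.01 m. I took them before withdrawing, and the shut flap hides it now.
- **Flap:** after withdrawal, three depth points on it read 0.148–0.150 m, so it is flush with the worktop at 0.150 m.
- **Other items:** the egg cup, dredger and both cutters look unmoved in the last pictures. I checked those by eye only, and the rolling pin, bowl and sugar jar were not in the closing views.
- **Forces:** the highest wrist force reported at the end of a move was about 3.5 N.

No check failed. One position reading was about 5 mm off sideways during the descent, and the next showed it corrected.

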